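# Pull the assembly pin and close two housings with their own covers

### The arm

A 6-joint arm with a two-finger parallel gripper is mounted at the origin on the work surface. World frame = base frame: x ahead of the robot, y to its left, z up, the work surface at z = 0. Lengths are in mm, angles in rad, forces in N, time in s.
With the tool pointing down it reaches from about 275 to 1000 mm from the base axis. Payload 8.4 kg.
Tool frame: the origin (TCP) lies between the finger pads; the fingertips stand 17 mm ahead of it and the grasp point (between the pads) lies 2 mm behind it; z points along the fingers, y is the line along which they close (so a half turn about z gives the same grasp; the last joint's range is limited). The gripper opens to 85 mm and grips with 20 to 120 N. Pads are 22 mm wide; open, the fingers measure 114 mm over their backs; the gripper's body (76 mm by 85 mm) begins 54 mm behind the grasp point. The pads swing forward as they close: fully open they stand 13 mm farther back than shut.
Start: joints at [1.281, 0.353, 1.633, -0, 1.155, -0.002], TCP at [177.401, 599.297, 248.281] pointing down, gripper open.
Joint ranges: [-2.63, 2.63], [-0.92, 2.1], [0.06, 2.66], [-1.3, 4.44], [0, 2.69], [-3.02, 3.02]. Speed limits (rad/s): [2.22, 2.22, 2.79, 3.14, 3.14, 3.14].

### API

Orientations are given as [roll, pitch, yaw] about the fixed x, y, z axes, in that order (R = Rz(yaw) Ry(pitch) Rx(roll)).
In Python, from rig import sense, grab_frame, sign_off gives the robot as it stands. The module is installed in compiled form; this text tells all that it offers.
- The arm moves only by the tool send_rows, never from a script. Its argument "moves" is a list that holds one entry, the list of rows, each a list of 7 numbers: the shift along the world's x, y, z in m, then the turn, a rotation vector about the world's x, y, z in rad, then the opening, from -1 (shut) to 1 (fully open). In form: [[[dx, dy, dz, rx, ry, rz, jaw], ...]]. A call has 1 to 10 rows; each row shifts and turns the commanded pose from where the row before left it; what a row does not reach is not made up. A row lasts 1/10 s, in which the tool goes at most 50 mm and 8.59 degrees, less where a joint would pass 70% of its speed; a pose out of reach is approached as far as the arm can. A call with a gripper value outside its range is refused whole. The fingers move at their own pace and stop on an object; "grip_force" is the grip in N (left out, the last holds). Time passes only in rows, so rows that do not move let the fingers close. It gives the time, the measured TCP pose, the force, the opening and the grip force at its end, in the units of the state.
- sense(): the state, without advancing time (a new reading comes with each control period).
- grab_frame(name): name is "scene" or "top"; returns a dict with "img" (384x512x3 uint8, red, green, blue), "mtx" (3x3 intrinsics, pixels), "dist" ([k1, k2, p1, p2, k3] as OpenCV has them; the pictures are not rectified), "rvec" (rotation vector, rad) and "tvec" (3), from world to camera coordinates, as OpenCV has them. Camera axes: x right, y down, z forward; pixel columns grow to the right and rows downward; lengths in mm; the calibration is good to about 2 mm. A picture is of the moment at which its call begins. There is no depth.
- sign_off(): hands the job in; it is judged then, once.
The state is a dict: "clock": time; "qpos": joint angles; "qvel": joint speeds; "joint_efforts": joint torques, N m; "eef_pos": TCP position; "tcp_rot": TCP orientation; "contact_force": force on the tool from outside, world axes, zero at the start; "wrist_torque": the same for the moment, N m; "opening": opening from 0.0 (shut) to 1.0 (fully open); "grasp_force": force on a finger pad.
Only numpy, scipy, OpenCV 4.12 (cv2) and the standard library are available. Lean on these libraries where they do the work, as an engineer would, in place of code of your own. Each camera call takes 0.05 s, during which the arm holds its last target. There are 200 camera calls.

### The job

Draw the assembly pin up out of the long housing and hang it by its collar, all the way in, in the open notch of the bracket on that housing's side. Then close both housings, each with the one of the three covers that matches its outline, fully seated and flush, set down rather than dropped. Leave the cover that fits neither housing, the screwdriver, the flux jar and the cutters where they are.

Things in the scene. Friction and masses are not known exactly. Their poses are not given: they have to be found in the camera images.
- long_housing: Open aluminium housing, outside 140 (x) by 80 (y) mm, walls 4 mm, on a dark 150 by 138 mm plate 12 mm thick fixed to the bench. Rim 62 mm above the bench. Origin: on the bench under the housing's centre; z up. A fitted cover's origin is 54 mm above this origin. Block inside (top 48 mm up) with the pin's bore 40 mm from the centre towards -x; notched bracket (top 55 mm up) on the +y side.
- square_housing: Open aluminium housing, outside 96 by 96 mm, walls 4 mm, on a dark 110 by 110 mm plate 12 mm thick fixed to the bench. Rim 62 mm above the bench. Origin: on the bench under the housing's centre; x, y along its sides, z up. A fitted cover's origin is 54 mm above this origin.
- notch (a point): Where the centre of the pin collar's underside belongs when parked: on top of the steel bracket, 55 mm above the bench, 76 mm from the long housing's centre towards its +y; axes as the long housing's. The notch is 16 mm wide (x), its closed end 10 mm from here towards -y, its mouth 14 mm towards +y; open above and below; fork 8 mm thick.
- pin: Assembly pin, 80 mm long, upright: steel shank 12 mm across (z 0-30 mm), steel collar 26 mm across (z 30-36 mm), black round grip 18 mm across (z 36-80 mm). Origin: tip of the shank; z towards the grip. 0.08 kg. It starts in the long housing's bore (14 mm across), collar on the block, tip 18 mm above the bench.
- pin_collar (a point): Centre of the underside of the pin's collar, 30 mm up from the tip of the shank.
- long_cover: Bare aluminium cover, 140 (x) by 80 (y) mm, handle up on the bench. Locating step below (z 0-8 mm, 126 by 66 mm, foot narrower), plate at z 8-12 mm, central black bow handle: bar 70 mm (x) by 16 mm (y) at z 32-46 mm. Origin: centre of the step's underside; z up. 0.2 kg. It matches the long housing, either way round.
- square_cover: Bare aluminium cover, 96 by 96 mm, handle up on the bench. Locating step below (z 0-8 mm, 82 by 82 mm, foot narrower), plate at z 8-12 mm, central black bow handle: bar 70 mm (x) by 16 mm (y) at z 32-46 mm. Origin: centre of the step's underside; z up. 0.2 kg. It matches the square housing, in any of four turns.
- spare_cover: Bare aluminium cover, 114 (x) by 80 (y) mm, handle up on the bench. Locating step below (z 0-8 mm, 100 by 66 mm, foot narrower), plate at z 8-12 mm, central black bow handle: bar 70 mm (x) by 16 mm (y) at z 32-46 mm. Origin: centre of the step's underside; z up. 0.2 kg. It matches neither housing and stays where it lies.
- screwdriver: Screwdriver with a black handle, 190 mm long, lying on the bench beyond the housings; bystander. Origin near its middle, x along it.
- flux_jar: Amber glass jar with a black cap, 48 mm across, 55 mm tall, on the robot's right; bystander. Origin: centre of its underside.
- cutters: Small cutters with two green handles, 140 mm long, lying on the robot's left; bystander. Origin near the middle, x towards the jaws.
Mind the look-alikes: they are no part of the job. Leave any green, orange or pink look-alike of the long_cover alone.

How it is judged (in metres and radians):
On the way, in this order (a step that is already met when the one before it is completed fails the run):
1. the pin is drawn clear of its bore (z of pin in the frame of long_housing above 0.052 m), for 0.1 s.
2. the pin hangs by its collar in the notch, before both housings are closed (horizontal distance between pin_collar and notch below 0.013 m and z of pin_collar in the frame of notch between -0.004 and 0.004 m and angle between pin's own z axis and vertical below 0.15 rad and contact force between the fingers and pin below 0.05 N), for 0.2 s.
At the end, for the whole second after the job is handed in: Pin hanging upright in the notch (13 mm level, 4 mm height, 0.15 rad). Long cover on the long housing, square cover on the square one: each centred within 7 mm, at most 3.5 mm off its seat, level within 0.05 rad, squared within 0.08 rad. All at rest (horizontal distance between pin_collar and notch below 0.013 m and z of pin_collar in the frame of notch between -0.004 and 0.004 m and angle between pin's own z axis and vertical below 0.15 rad and horizontal distance between long_cover and long_housing below 0.007 m and z of long_cover in the frame of long_housing between 0.05 and 0.0575 m and angle between each of long_cover, square_cover's own z axis and vertical below 0.05 rad and angle between the x axis of long_cover and the x axis of long_housing, either way round below 0.08 rad and linear speed of each of long_cover, square_cover, pin below 0.02 m/s and horizontal distance between square_cover and square_housing below 0.007 m and z of square_cover in the frame of square_housing between 0.05 and 0.0575 m and (angle between the x axis of square_cover and the x axis of square_housing, either way round below 0.08 rad or angle between the x axis of square_cover and the y axis of square_housing, either way round below 0.08 rad)); the robot touches nothing.
It fails at once if the spare cover moved more than 30 mm (distance of spare_cover from where it was at the start of the episode above 0.03 m).
It fails at once if the screwdriver moved more than 40 mm (distance of screwdriver from where it was at the start of the episode above 0.04 m).
It fails at once if the flux jar moved more than 40 mm (distance of flux_jar from where it was at the start of the episode above 0.04 m).
It fails at once if the cutters moved more than 40 mm (distance of cutters from where it was at the start of the episode above 0.04 m).
It fails at once if a cover is dropped over its housing (falls free faster than 0.5 m/s, about 13 mm) ((horizontal distance between long_cover and long_housing below 0.06 m and contact force between the fingers and long_cover below 0.05 N and linear speed of long_cover above 0.5 m/s) or (horizontal distance between square_cover and square_housing below 0.06 m and contact force between the fingers and square_cover below 0.05 N and linear speed of square_cover above 0.5 m/s)).
It also fails if it takes over 72 s, if anything falls off the work surface, if the arm or the gripper's body presses on something with over 40 N, if the wrist force passes 120 N, or if a joint passes its speed limit or range.

## Working session

There is one attempt and no reset: what is moved stays moved. The work goes in short steps, Python scripts to look and compute and a tool call to move; the robot and the scene stay as the last step left them, time stands still between calls to the robot, and variables do not carry over. Pictures are saved under pics/ and viewed, at most 12 in all, crops included, and the job is handed in when it is done.

Besides the shell and the picture viewer there is one more tool, called after "Request:" in YAML: its name, and indented under it one key for each argument. send_rows: Moves the arm, as the interface text tells. Its arguments: {"type":"object","properties":{"moves":{"type":"array"},"grip_force":{"type":"number"}},"required":["moves"]}

```bash
mkdir -p pics
cat > h.py <<'E'
import numpy as np, cv2
from rig import sense, grab_frame, sign_off
def cam(n):
    f=grab_frame(n); f['K']=np.array(f['mtx'],float); f['d']=np.array(f['dist'],float)
    f['R']=cv2.Rodrigues(np.array(f['rvec'],float))[0]; f['t']=np.array(f['tvec'],float).ravel(); return f
def ray(f,px,z):
    p=cv2.undistortPoints(np.array(px,float).reshape(-1,1,2),f['K'],f['d']).reshape(-1,2)
    d=np.c_[p,np.ones(len(p))]@f['R']; c=-f['R'].T@f['t']
    return c+d*((z-c[2])/d[:,2])[:,None]
def proj(f,P):
    return cv2.projectPoints(np.array(P,float).reshape(-1,1,3),np.array(f['rvec'],float),f['t'],f['K'],f['d'])[0].reshape(-1,2)
E
python3 - <<'E'
from h import *
for n in('top','scene'):
    f=cam(n); cv2.imwrite(f'pics/{n}0.png',cv2.resize(f['img'][:,:,::-1],(800,600),interpolation=cv2.INTER_CUBIC))
    np.save(f'{n}0.npy',f['img']); print(n,(-f['R'].T@f['t']).round(),f['K'][0,0],f['d'].round(3), f['R'].round(2).tolist())
print(sense())
E
```

```text
top [ 322.   51. 1445.] 371.6231637785477 [-0.079  0.     0.     0.     0.   ] [[0.01, -1.0, 0.0], [-0.99, -0.01, -0.15], [0.15, -0.0, -0.99]]
scene [1388.  476.  708.] 385.47206011574934 [-0.044  0.     0.     0.     0.   ] [[-0.45, 0.89, 0.01], [0.48, 0.26, -0.84], [-0.75, -0.37, -0.55]]
{'clock': 0.1, 'qpos': array([ 1.28061406e+00,  3.53611279e-01,  1.63404821e+00, -5.30292148e-06,
        1.15520976e+00, -2.37032249e-03]), 'qvel': array([-0.00032291, -0.0009099 , -0.00235107, -0.00141538,  0.00041379,
        0.00046535]), 'joint_efforts': array([ 8.73287354e-04, -6.06358767e+01, -3.42815387e+01,  5.43531905e-05,
        4.01972633e-03, -2.01806563e-05]), 'eef_pos': array([177.27734205, 598.90950083, 247.6214586 ]), 'tcp_rot': array([-3.14031606e+00,  1.82285781e-06,  2.85378285e+00]), 'contact_force': array([ 0.01279602, -0.36160296, -1.08809023]), 'wrist_torque': array([ 0.03003574, -0.02003212,  0.05909462]), 'grasp_force': 0.0, 'opening': 0.999388832429311}
```

View pics/top0.png

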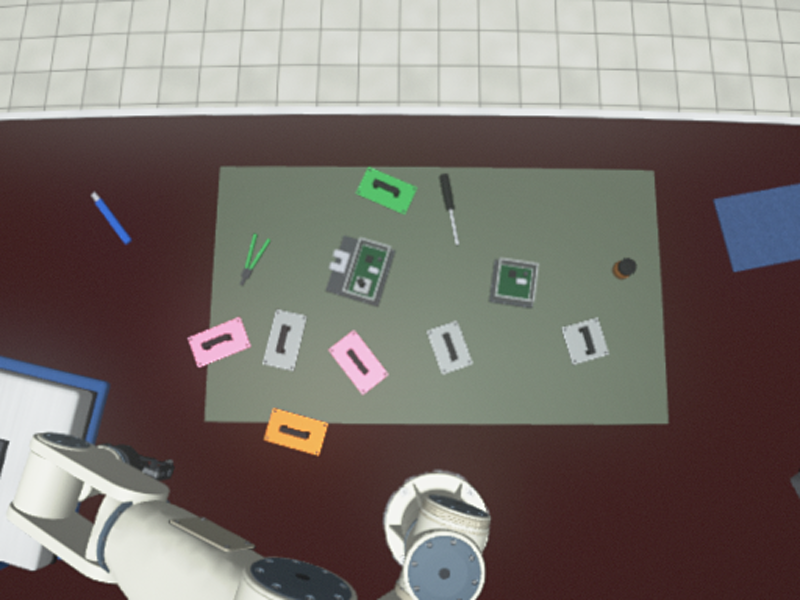

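View pics/scene0.png

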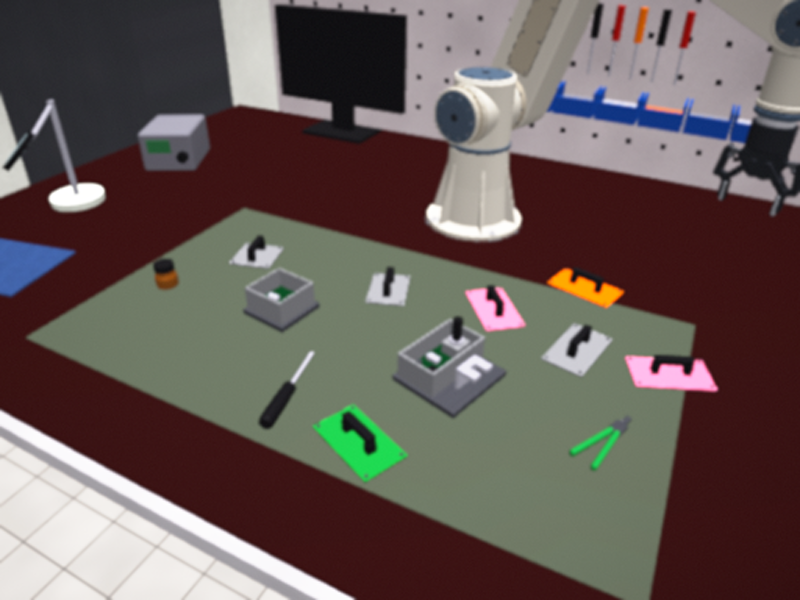

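The top view shows three bare covers at (285,340), (450,347) and (585,341) px. The housings are at (367,270) and (515,281), the bracket at (340,262) and the pin at about (362,285). The coloured look-alikes are green, orange and two pink. Next I measure outlines and make a crop.

Run:
```python
from h import *
T=cam('top');S=cam('scene')
im=T['img'];hsv=cv2.cvtColor(im,cv2.COLOR_RGB2HSV)
for n,(x,y) in dict(cover=(170,222),mat=(240,240),rim=(250,170),plate=(213,170)).items(): print(n,im[y,x],hsv[y,x])
# covers: bright & low saturation, fill handle hole
L=cv2.resize(im,None,fx=4,fy=4,interpolation=cv2.INTER_CUBIC);hs=cv2.cvtColor(L,cv2.COLOR_RGB2HSV)
m=((hs[:,:,1]<32)&(hs[:,:,2]>115)).astype(np.uint8)*255
m[:420]=0;m[1090:]=0;m[:,:520]=0;m[:,1720:]=0
for c in cv2.findContours(m,cv2.RETR_EXTERNAL,cv2.CHAIN_APPROX_NONE)[0]:
    if cv2.contourArea(c)<800: continue
    p=(c.reshape(-1,2)+.5)/4-.5
    for z in (12,62):
        w=ray(T,p,z)[:,:2].astype(np.float32); r=cv2.minAreaRect(w)
        print(p.mean(0).round(1),'z',z,'ctr',np.round(r[0],1),'size',np.round(r[1],1),'ang',round(r[2],1))
a=L[560:980,640:1720]; b=cv2.cvtColor(m,cv2.COLOR_GRAY2RGB)[560:980,640:1720]
cv2.imwrite('pics/crop1.png',cv2.resize(np.vstack([a,b]),(771,600))[:,:,::-1])
```

```text
cover [155 162 155] [ 60  11 162]
mat [243 197 225] [162  48 243]
rim [104 113 101] [ 53  27 113]
plate [201 206 214] [108  15 214]
[145.7 157.5] z 12 ctr [678.4 541.6] size [69.6 95.2] ang 55.7
[145.7 157.5] z 62 ctr [666.  524.5] size [67.2 91.9] ang 55.7
[271.5 195.1] z 12 ctr [492.3  38.7] size [1064.1  502.2] ang 89.8
[271.5 195.1] z 62 ctr [486.3  39.1] size [1026.9  484.7] ang 89.8
[290.1 145.5] z 12 ctr [733.5 -39.7] size [100.1  21.4] ang 13.4
[290.1 145.5] z 62 ctr [719.1 -36.6] size [96.6 20.7] ang 13.4
[146.8 137.4] z 12 ctr [764.5 533. ] size [49.2 59.6] ang 42.2
[146.8 137.4] z 62 ctr [749.1 516.2] size [47.5 57.5] ang 42.2
[176.5 121.9] z 12 ctr [832.7 418.2] size [ 54.5 153.7] ang 27.3
[176.5 121.9] z 62 ctr [814.9 405.4] size [ 52.6 148.3] ang 27.3
[386.8 112.1] z 12 ctr [ 868.  -439.1] size [ 52.  160.3] ang 0.2
[386.8 112.1] z 62 ctr [ 848.9 -421.9] size [ 50.2 154.7] ang 0.2
[339.4 116.7] z 12 ctr [ 848.5 -263.3] size [ 90.5 273.2] ang 0.9
[339.4 116.7] z 62 ctr [ 830.1 -252.3] size [ 87.3 263.7] ang 0.9
[299.7 111.7] z 12 ctr [871.4 -77.5] size [ 43.8 132.3] ang 0.7
[299.7 111.7] z 62 ctr [852.2 -73. ] size [ 42.3 127.6] ang 0.7
[168.2 112.8] z 12 ctr [869.  457.3] size [ 61.4 188.7] ang 13.7
[168.2 112.8] z 62 ctr [849.9 443.2] size [ 59.2 182.1] ang 13.7
```

View pics/crop1.png

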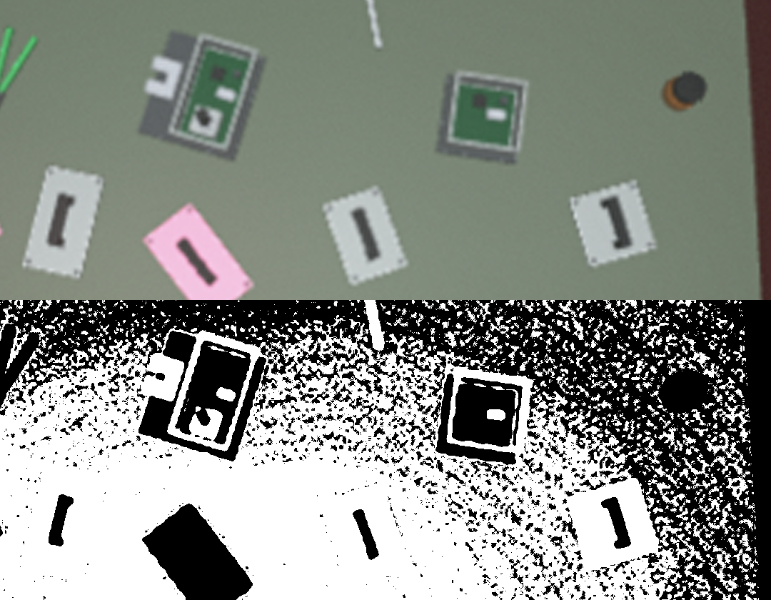

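The crop confirms the candidates. The bare cover at left, (62,222), looks longest, the middle one at (365,235) is shorter, and the right one at (612,222) is square. The mask bleeds into the mat, so I switch to the blue channel.

```bash
cat > m.py <<'E'
from h import *
def blobs(im,thr,roi):
    B=cv2.GaussianBlur(cv2.resize(im,None,fx=4,fy=4,interpolation=cv2.INTER_CUBIC),(0,0),2).astype(int)
    x0,y0,x1,y1=[v*4 for v in roi]
    m=np.zeros(B.shape[:2],np.uint8); m[y0:y1,x0:x1]=((B[:,:,2]>thr)&(np.ptp(B,axis=2)<35))[y0:y1,x0:x1]*255
    return [ (c.reshape(-1,2)+.5)/4-.5 for c in cv2.findContours(m,cv2.RETR_EXTERNAL,cv2.CHAIN_APPROX_NONE)[0] if cv2.contourArea(c)>1500]
E
python3 - <<'E'
from m import *
T=cam('top');im=T['img']
im=np.mean([cam('top')['img'] for _ in range(3)],0).astype(np.uint8)
np.save('top1.npy',im)
print('mat b',im[200:215,290:300,2].mean(),'rim max',im[165:200,305:350,2].max())
def rep(p,zs):
    for z in zs:
        r=cv2.minAreaRect(ray(T,p,z)[:,:2].astype(np.float32)); print(p.mean(0).round(1),z,np.round(r[0],1),np.round(r[1],1),round(r[2],1))
for roi in [(160,190,205,245),(265,195,310,245),(352,195,395,240)]:
    for p in blobs(im,130,roi): rep(p,[12])
for roi in [(200,145,260,200),(305,155,350,200)]:
  for thr in(120,130,140):
    for p in blobs(im,thr,roi): rep(p,[62])
# handles: dark blobs at z=46 bar top
L=cv2.resize(im,None,fx=4,fy=4,interpolation=cv2.INTER_CUBIC)
for n,(x0,y0,x1,y1),z in [('c1',(165,198,200,240),46),('c2',(272,205,300,240),46),('c3',(360,200,390,235),46),('pin',(222,174,240,192),98)]:
    g=L[y0*4:y1*4,x0*4:x1*4].max(2); m=(g<95).astype(np.uint8)
    c=max(cv2.findContours(m,0,1)[0],key=cv2.contourArea); p=(c.reshape(-1,2)+.5)/4-.5+[x0,y0]
    r=cv2.minAreaRect(ray(T,p,z)[:,:2].astype(np.float32)); print(n,np.round(r[0],1),np.round(r[1],1),round(r[2],1))
a=L[145*4:200*4,195*4:260*4];cv2.imwrite('pics/crop2.png',cv2.resize(a,(700,592),interpolation=cv2.INTER_CUBIC)[:,:,::-1])
E
```

```text
mat b 141.21333333333334 rim max 216
[181.7 217.6] 12 [443.1 380.2] [ 87.6 148.4] 78.2
[287.2 222.2] 12 [427.9 -28.3] [123.7  90.3] 20.1
[374.1 217.8] 12 [ 445.6 -367.1] [102.4 102.4] 15.7
[228.1 195.6] 62 [525.5 192. ] [ 36.2 225.3] 0.4
[216.3 166.6] 62 [633.1 243.5] [47.2 59.3] 74.6
[234.3 171.2] 62 [615.8 175.9] [ 88.4 147.8] 73.2
[216.5 166.6] 62 [633.1 243.5] [44.3 56.1] 73.8
[234.2 171.4] 62 [615.3 176. ] [ 84.4 144.8] 73.6
[216.7 166.7] 62 [633.  243.4] [42.7 54. ] 73.3
[330.7 178.4] 62 [ 590.1 -191. ] [104.1 105.8] 82.0
[330.6 178.5] 62 [ 590.9 -190.8] [100.6 100.8] 82.2
c1 [442.3 376.5] [19.  65.9] 78.5
c2 [427.1 -28. ] [65.4 12.7] 19.8
c3 [ 443.6 -361.4] [65.5 21.2] 15.7
pin [572.2 184.6] [19.4 11.5] 27.4
```

View pics/crop2.png

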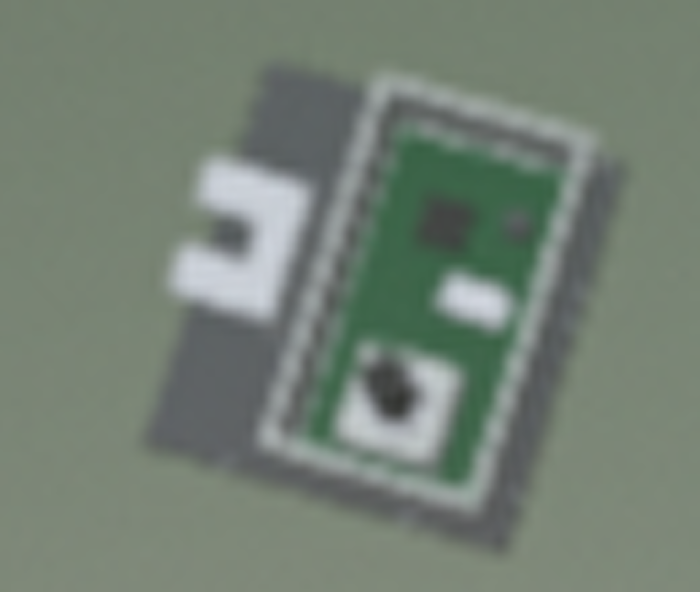

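The candidates at z = 12, blur-inflated by about 6 to 8 mm:
- (182,218) px measures 148×88, so it is the **long cover** (140×80), with no coloured plate.
- (287,222) px measures 124×90, so it is the spare (114×80).
- (374,218) px measures 102×102, so it is the square cover.

The crop shows the long housing with the pin at its lower end, (390,388), and the bracket on the left with its notch at (230,235). That gives these poses:
- Long housing: (615.3,176) at −16.4°.
- Pin: (577,187).
- Notch: (637,249).

I move to above the pin now.

Request:
send_rows:
  moves:
    - [[0.03,-0.03,0,0,0,0,1],[0.03,-0.03,0,0,0,0,1],[0.03,-0.03,0,0,0,0,1],[0.03,-0.03,0,0,0,0,1],[0.03,-0.03,0,0,0,0,1],[0.03,-0.03,0,0,0,0,1],[0.03,-0.03,0,0,0,0,1],[0.03,-0.03,0,0,0,0,1],[0.03,-0.03,0,0,0,0,0.5],[0.03,-0.03,0,0,0,0,0.2]]

```text
clock: 1.4
eef_pos: [478.5, 297.9, 248.5]
tcp_rot: [3.141, 0.0, 2.854]
contact_force: [0.3, 0.9, -0.9]
opening: 0.692
grasp_force: 0.0
```

Run:
```python
from h import *
T=cam('top');S=cam('scene');im=np.load('top1.npy')
L=cv2.GaussianBlur(cv2.resize(im,None,fx=4,fy=4,interpolation=cv2.INTER_CUBIC),(0,0),1.5)[:,:,2].astype(np.float32)
def edges(c,ang,hx,hy,z,w=10):
    # brightness centroid across each rim wall -> wall centrelines
    a=np.radians(ang);ux=np.array([np.cos(a),np.sin(a)]);uy=np.array([-ux[1],ux[0]])
    s=np.arange(-w,w+.1,.5);out={}
    for nm,n,t,h,l in(('+x',ux,uy,hx,hy),('-x',-ux,uy,hx,hy),('+y',uy,ux,hy,hx),('-y',-uy,ux,hy,hx)):
        v=[]
        for q in np.linspace(-.6,.6,25)*l:
            P=np.array([[*(c+n*(h+k)+t*q),z] for k in s]);p=proj(T,P)*4+1.5
            g=cv2.remap(L,p[None,:,0].astype(np.float32),p[None,:,1].astype(np.float32),1)[0]
            i=int(g[6:-6].argmax())+6
            gg=np.clip(g-(g[i]-25),0,None); sel=np.abs(np.arange(len(s))-i)<9
            v.append((gg*s*sel).sum()/(gg*sel).sum())
        out[nm]=(round(float(np.median(v)),1),round(float(np.polyfit(np.linspace(-.6,.6,25)*l,v,1)[0]),3))
    return out
print('long',edges(np.array([615.3,176]),-16.4,68,38,62))
print('sq',edges(np.array([590.5,-190.9]),-7.8,46,46,62))
print(sense()['eef_pos'])
```

```text
long {'+x': (-0.0, -0.003), '-x': (0.6, 0.008), '+y': (-0.1, 0.003), '-y': (0.5, -0.002)}
sq {'+x': (0.2, 0.009), '-x': (0.9, -0.006), '+y': (1.3, -0.008), '-y': (-0.5, 0.004)}
[480.45710603 296.12238329 248.4483951 ]
```

Request:
send_rows:
  moves:
    - [[0.024,-0.028,0,0,0,0,0],[0.024,-0.028,0,0,0,0,0],[0.024,-0.028,0,0,0,0,0],[0.024,-0.026,0,0,0,0,0],[0,0,-0.03,0,0,0,0],[0,0,-0.03,0,0,0,0],[0,0,-0.02,0,0,0,0],[0,0,-0.02,0,0,0,0],[0,0,0,0,0,0,0],[0,0,0,0,0,0,0]]

```text
clock: 2.5
eef_pos: [573.3, 189.6, 148.5]
tcp_rot: [-3.141, -0.0, 2.854]
contact_force: [-0.1, -0.3, 0.2]
opening: 0.499
grasp_force: 0.0
```

Run:
```python
from h import *
S=cam('scene');T=cam('top');s=sense();print(s['eef_pos'],s['tcp_rot'],s['opening'])
h=cv2.resize(S['img'][160:300,200:380],(770,599),interpolation=cv2.INTER_CUBIC)
# mark expected pin top and TCP
for P,c in(([576.5,187.1,98],(255,0,0)),(s['eef_pos'],(0,255,255)),(s['eef_pos']+[0,0,-17],(255,255,0)),([636.3,248.7,55],(255,0,255))):
    p=(proj(S,P)[0]-[200,160]+.5)*4.278; cv2.circle(h,tuple(int(v) for v in p),4,c,-1)
cv2.imwrite('pics/s1.png',h[:,:,::-1])
```

```text
[574.05066852 189.78010754 149.58849029] [3.14054238e+00 1.45920859e-03 2.85400727e+00] 0.49955958323959815
```

View pics/s1.png

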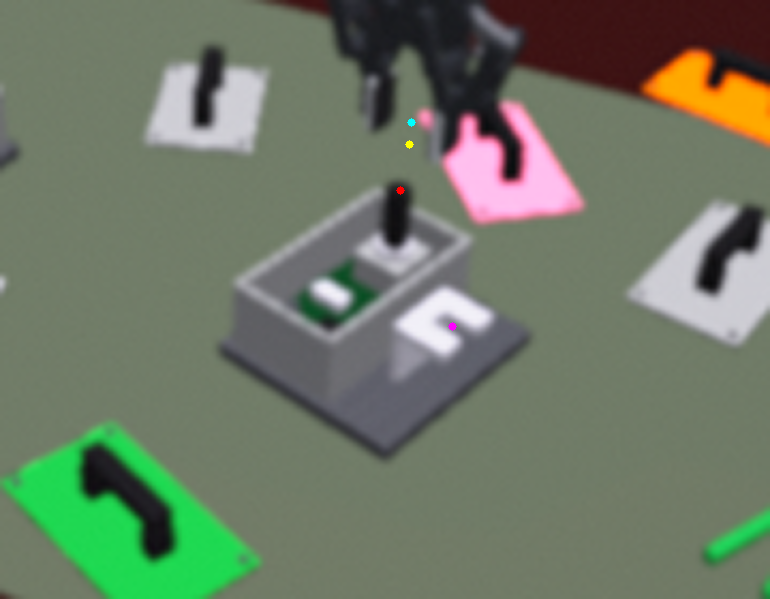

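The scene crop shows the predicted pin top on the grip (400,190), the notch point in the notch (452,326), and the fingers above. The calibration holds, so I descend and grip.

Request:
send_rows:
  moves:
    - [[0.003,-0.002,-0.02,0,0,0,0],[0,0,-0.02,0,0,0,0],[0,0,-0.013,0,0,0,0],[0,0,-0.01,0,0,0,0],[0,0,0,0,0,0,-0.4],[0,0,0,0,0,0,-0.8],[0,0,0,0,0,0,-1],[0,0,0,0,0,0,-1],[0,0,0,0,0,0,-1]]
  grip_force: 40

```text
clock: 3.5
eef_pos: [576.6, 187.3, 85.8]
tcp_rot: [3.141, 0.001, 2.854]
contact_force: [0.1, -1.0, 0.9]
opening: 0.2
grasp_force: 39.2
```

Request:
send_rows:
  moves:
    - [[0,0,0.006,0,0,0,-1],[0,0,0.014,0,0,0,-1],[0,0,0.018,0,0,0,-1],[0,0,0.02,0,0,0,-1],[0,0,0,0,0,0,-1],[0.02,0.02,0,0,0,0,-1],[0.02,0.02,0,0,0,0,-1],[0.02,0.022,0,0,0,0,-1],[0,0,0,0,0,0,-1],[0,0,0,0,0,0,-1]]

```text
clock: 4.5
eef_pos: [636.0, 249.5, 142.7]
tcp_rot: [-3.141, -0.001, 2.855]
contact_force: [-0.8, -0.2, -0.7]
opening: 0.193
grasp_force: 39.3
```

Run:
```python
from h import *
S=cam('scene');T=cam('top');s=sense();print(s['eef_pos'],s['tcp_rot'],s['opening'],s['contact_force'])
h=cv2.resize(S['img'][160:280,225:365],(700,600),interpolation=cv2.INTER_CUBIC)
e=s['eef_pos']
for P,c in(([e[0],e[1],126],(255,0,0)),([e[0],e[1],76],(0,255,255)),([636.3,248.7,55],(255,0,255))):
    p=(proj(S,P)[0]-[225,160]+.5)*5; cv2.circle(h,tuple(int(v) for v in p),3,c,-1)
cv2.imwrite('pics/s2.png',h[:,:,::-1])
```

```text
[635.50167564 248.64830192 142.81748693] [-3.14062775e+00 -1.06214593e-03  2.85374792e+00] 0.1975508620713215 [-0.21572241  0.42363499 -1.14816481]
```

View pics/s2.png

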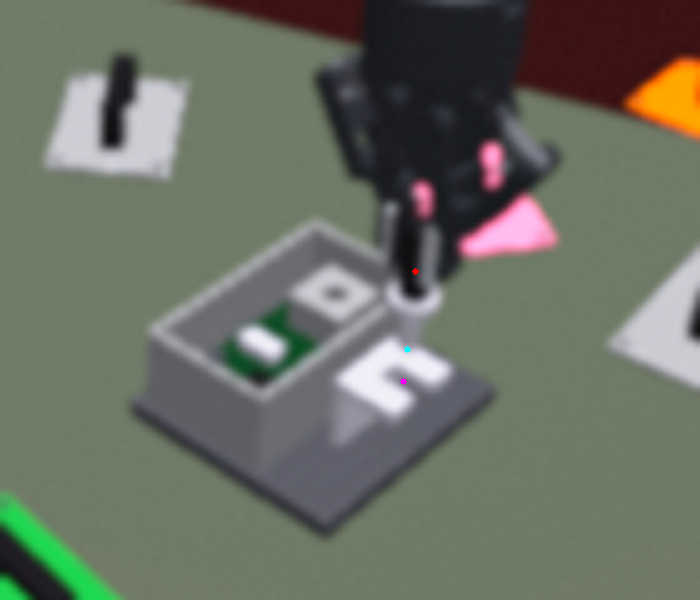

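The crop shows the pin held upright, with its tip at (407,345) above the notch as predicted. Lowering.

Request:
send_rows:
  moves:
    - [[0,0,-0.012,0,0,0,-1],[0,0,-0.012,0,0,0,-1],[0,0,-0.01,0,0,0,-1],[0,0,-0.006,0,0,0,-1],[0,0,-0.005,0,0,0,-1],[0,0,-0.004,0,0,0,-1],[0,0,0,0,0,0,-1],[0,0,0,0,0,0,-1]]

```text
clock: 5.4
eef_pos: [636.6, 249.4, 94.5]
tcp_rot: [3.141, 0.0, 2.854]
contact_force: [0.7, 0.1, -0.4]
opening: 0.195
grasp_force: 39.3
```

Request:
send_rows:
  moves:
    - [[0,0,-0.001,0,0,0,-1],[0,0,-0.001,0,0,0,-1],[0,0,0,0,0,0,-1],[0,0,0,0,0,0,-1]]

```text
clock: 5.8
eef_pos: [636.6, 249.4, 92.5]
tcp_rot: [3.141, 0.0, 2.854]
contact_force: [0.7, 0.0, 0.1]
opening: 0.198
grasp_force: 39.5
```

Request:
send_rows:
  moves:
    - [[0,0,-0.001,0,0,0,-1],[0,0,0,0,0,0,-1],[0,0,0,0,0,0,-1]]

```text
clock: 6.1
eef_pos: [636.7, 249.4, 92.4]
tcp_rot: [3.141, 0.001, 2.854]
contact_force: [-2.4, -2.1, 7.7]
opening: 0.198
grasp_force: 40.4
```

Request:
send_rows:
  moves:
    - [[0,0,0,0,0,0,-0.5],[0,0,0,0,0,0,0],[0,0,0,0,0,0,0],[0,0,0,0,0,0,0],[0,0,0.02,0,0,0,0],[0,0,0.04,0,0,0,0],[0,0,0.04,0,0,0,0],[-0.03,0.03,0,0,0,0,0],[-0.04,0.03,0,0,0,0.04,0],[-0.04,0.03,0,0,0,0.04,0]]

```text
clock: 7.1
eef_pos: [525.4, 339.9, 191.6]
tcp_rot: [3.141, 0.0, 2.934]
contact_force: [0.2, 1.0, -0.3]
opening: 0.498
grasp_force: 0.0
```

Run:
```python
from h import *
S=cam('scene');T=cam('top');s=sense();print(s['eef_pos'],s['tcp_rot'],s['opening'])
h=cv2.resize(S['img'][160:280,225:365],(700,600),interpolation=cv2.INTER_CUBIC)
for P,c in(([636.3,248.7,105],(255,0,0)),([636.3,248.7,55],(255,0,255))):
    p=(proj(S,P)[0]-[225,160]+.5)*5; cv2.circle(h,tuple(int(v) for v in p),3,c,-1)
cv2.imwrite('pics/s3.png',h[:,:,::-1])
# cover plate edges: position of half-level in blue across each side, from the saved clear view
im=np.load('top1.npy');L=cv2.resize(im,None,fx=4,fy=4,interpolation=cv2.INTER_CUBIC)[:,:,2].astype(np.float32)
for nm,c,ang,hx,hy in(('long',[443.1,380.2],-11.8,70,40),('sq',[445.6,-367.1],15.7,48,48)):
    a=np.radians(ang);ux=np.array([np.cos(a),np.sin(a)]);uy=np.array([-ux[1],ux[0]]);k=np.arange(-12,12.1,.5);q=np.linspace(-.8,.8,33);o=[]
    for n,t,hh,l in((ux,uy,hx,hy),(-ux,uy,hx,hy),(uy,ux,hy,hx),(-uy,ux,hy,hx)):
        v=[]
        for qq in q*l:
            p=proj(T,[[*(np.array(c)+n*(hh+j)+t*qq),12] for j in k])*4+1.5
            g=cv2.remap(L,p[None,:,0].astype(np.float32),p[None,:,1].astype(np.float32),1)[0]
            v.append(k[np.argmin(g>(g[:8].mean()+g[-8:].mean())/2)])
        o.append((round(float(np.median(v)),1),round(float(np.polyfit(q*l,v,1)[0]),3)))
    print(nm,o)
```

```text
[521.85698684 342.06153773 191.16138201] [-3.14139742e+00 -2.46712970e-03  2.93864547e+00] 0.500924953259836
long [(0.5, -0.006), (0.0, -0.001), (0.5, -0.005), (0.0, -0.004)]
sq [(0.0, 0.009), (0.5, 0.027), (0.5, 0.01), (0.5, 0.003)]
```

View pics/s3.png

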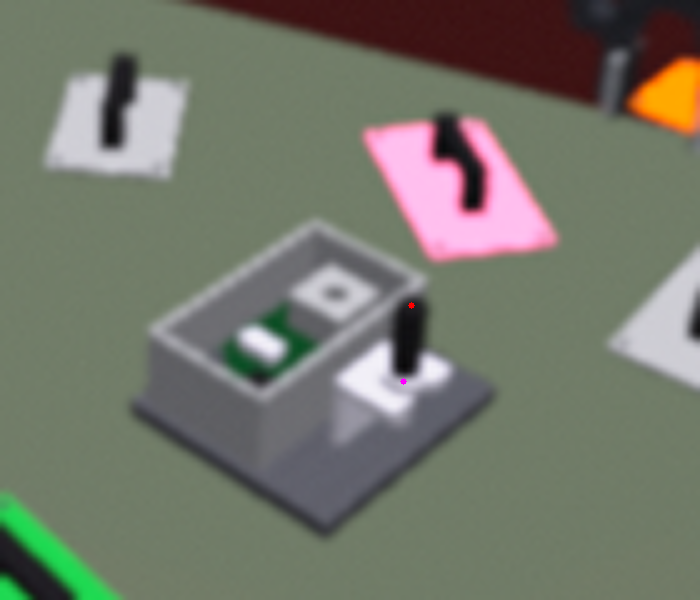

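The crop shows the pin hanging upright in the notch, collar on the fork at (403,381). Next the long cover.

Request:
send_rows:
  moves:
    - [[-0.025,0.013,-0.01,0,0,0,0],[-0.028,0.014,-0.03,0,0,0,0],[-0.03,0.014,-0.03,0,0,0,0],[0,0,-0.03,0,0,0,0],[0,0,-0.03,0,0,0,0],[0,0,-0.014,0,0,0,0],[0,0,-0.01,0,0,0,0],[0,0,0,0,0,0,-0.4],[0,0,0,0,0,0,-0.8],[0,0,0,0,0,0,-1]]
  grip_force: 80

```text
clock: 8.2
eef_pos: [444.0, 380.6, 38.3]
tcp_rot: [3.14, 0.001, 2.934]
contact_force: [0.2, 0.2, -2.0]
opening: 0.171
grasp_force: 78.4
```

Request:
send_rows:
  moves:
    - [[0,0,0,0,0,0,-1],[0,0,0,0,0,0,-1],[0,0,0,0,0,0,-1]]

```text
clock: 8.5
eef_pos: [443.8, 380.4, 38.0]
tcp_rot: [3.141, 0.001, 2.934]
contact_force: [0.1, -2.7, 5.6]
opening: 0.166
grasp_force: 79.6
```

Request:
send_rows:
  moves:
    - [[0,0,0.01,0,0,0,-1],[0,0,0.03,0,0,0,-1],[0,0,0.03,0,0,0,-1],[0,0,0.03,0,0,0,-1],[0,0,0.03,0,0,0,-1],[0.02,-0.025,0,0,0,0,-1],[0.025,-0.03,0,0,0,-0.02,-1],[0.025,-0.03,0,0,0,-0.02,-1],[0.025,-0.03,0,0,0,-0.02,-1],[0.025,-0.03,0,0,0,-0.02,-1]]

```text
clock: 9.5
eef_pos: [563.9, 234.1, 167.8]
tcp_rot: [3.141, -0.0, 2.853]
contact_force: [0.9, 1.1, -2.7]
opening: 0.17
grasp_force: 78.5
```

Request:
send_rows:
  moves:
    - [[0.025,-0.03,0,0,0,0,-1],[0.02,-0.02,0,0,0,0,-1],[0.0065,-0.0096,0,0,0,0,-1],[0,0,-0.01,0,0,0,-1],[0,0,-0.02,0,0,0,-1],[0,0,-0.02,0,0,0,-1],[0,0,0,0,0,0,-1],[0,0,0,0,0,0,-1]]

```text
clock: 10.3
eef_pos: [613.8, 176.6, 116.9]
tcp_rot: [-3.141, -0.002, 2.855]
contact_force: [0.2, -0.6, -2.3]
opening: 0.168
grasp_force: 78.4
```

Run:
```python
from h import *
S=cam('scene');s=sense();print(s['eef_pos'],s['tcp_rot'],s['opening'],s['contact_force'])
h=cv2.resize(S['img'][160:280,225:365],(700,600),interpolation=cv2.INTER_CUBIC)
a=np.radians(-16.4);ux=np.array([np.cos(a),np.sin(a)]);uy=np.array([-ux[1],ux[0]])
e=s['eef_pos']
for c0,z,col in((np.array([614.9,175.8]),62,(255,0,0)),(np.array(e[:2]),e[2]-37+12,(0,0,255))):
  for i in(-70,70):
    for j in(-40,40):
      p=(proj(S,[*(c0+ux*i+uy*j),z])[0]-[225,160]+.5)*5; cv2.circle(h,tuple(int(v) for v in p),3,col,-1)
cv2.imwrite('pics/s4.png',h[:,:,::-1])
```

```text
[614.57703231 176.56886605 117.75535049] [ 3.14139659e+00 -3.20195237e-06  2.85466613e+00] 0.16583465531548247 [ 0.20529233  0.94308827 -2.37277166]
```

View pics/s4.png

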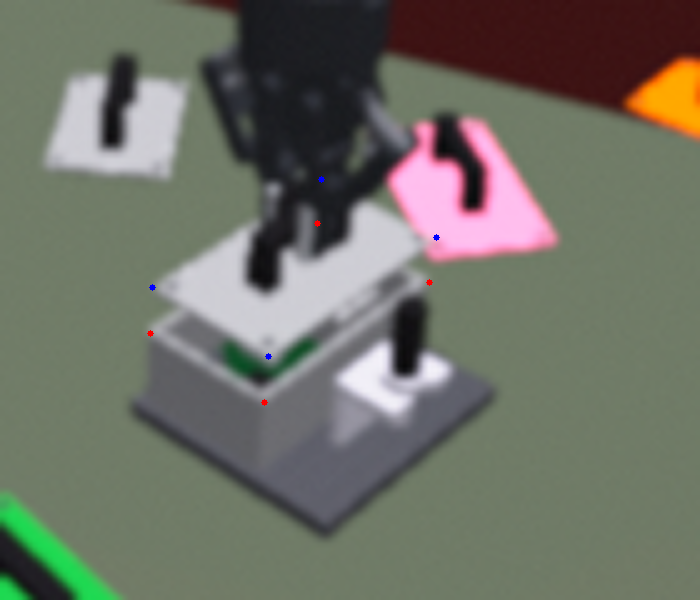

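The crop shows the long cover level above the rim, its corners matching the predictions (blue) and sitting directly over the rim corners (red). Lowering gently.

Request:
send_rows:
  moves:
    - [[0,0,-0.006,0,0,0,-1],[0,0,-0.006,0,0,0,-1],[0,0,-0.004,0,0,0,-1],[0,0,-0.003,0,0,0,-1],[0,0,-0.003,0,0,0,-1],[0,0,-0.002,0,0,0,-1],[0,0,0,0,0,0,-1],[0,0,0,0,0,0,-1]]

```text
clock: 11.15
eef_pos: [614.9, 175.7, 93.3]
tcp_rot: [-3.142, 0.0, 2.854]
contact_force: [0.6, -0.1, -2.3]
opening: 0.171
grasp_force: 78.5
```

Request:
send_rows:
  moves:
    - [[0,0,-0.001,0,0,0,-1],[0,0,-0.001,0,0,0,-1],[0,0,0,0,0,0,-1],[0,0,0,0,0,0,-1]]

```text
clock: 11.55
eef_pos: [615.1, 175.6, 92.0]
tcp_rot: [3.141, 0.0, 2.854]
contact_force: [-2.7, -0.5, 5.3]
opening: 0.167
grasp_force: 79.6
```

Request:
send_rows:
  moves:
    - [[0,0,0,0,0,0,-0.5],[0,0,0,0,0,0,0],[0,0,0,0,0,0,0],[0,0,0,0,0,0,0],[0,0,0.02,0,0,0,0],[0,0,0.04,0,0,0,0],[0,0,0.04,0,0,0,0],[-0.01,-0.03,0,0,0,0.08,0],[-0.012,-0.038,0,0,0,0.08,0],[-0.012,-0.038,0,0,0,0.08,0]]

```text
clock: 12.55
eef_pos: [580.6, 69.0, 191.7]
tcp_rot: [3.142, 0.001, 3.098]
contact_force: [-0.0, -0.2, -0.4]
opening: 0.499
grasp_force: 0.0
```

Request:
send_rows:
  moves:
    - [[-0.012,-0.038,0,0,0,0.08,0],[-0.012,-0.038,0,0,0,0.08,0],[-0.012,-0.038,0,0,0,0.08,0],[-0.012,-0.038,0,0,0,0.08,0],[-0.012,-0.038,0,0,0,0,0],[-0.012,-0.038,0,0,0,0,0],[-0.012,-0.038,0,0,0,0,0],[-0.012,-0.038,0,0,0,0,0],[-0.012,-0.038,0,0,0,0,0],[-0.012,-0.038,0,0,0,0,0]]

```text
clock: 13.55
eef_pos: [460.2, -311.8, 191.4]
tcp_rot: [-3.141, 0.0, -2.869]
contact_force: [0.5, 0.3, 0.4]
opening: 0.499
grasp_force: 0.0
```

Request:
send_rows:
  moves:
    - [[-0.01,-0.03,0,0,0,0,0],[-0.005,-0.026,0,0,0,0,0],[0,0,0,0,0,0,0],[0,0,0,0,0,0,0]]

```text
clock: 13.95
eef_pos: [445.6, -366.5, 191.1]
tcp_rot: [3.141, -0.0, -2.871]
contact_force: [-0.1, 0.3, 0.2]
opening: 0.502
grasp_force: 0.0
```

Run:
```python
from h import *
S=cam('scene');s=sense();print(s['eef_pos'],s['tcp_rot'],s['opening'],s['contact_force'])
h=cv2.resize(S['img'][130:280,130:325],(780,600),interpolation=cv2.INTER_CUBIC)
for P,c in(([445.5,-367.1,46],(255,0,0)),(s['eef_pos'],(0,255,255)),([590.3,-190,62],(255,0,0))):
    p=(proj(S,P)[0]-[130,130]+.5)*4; cv2.circle(h,tuple(int(v) for v in p),3,c,-1)
cv2.imwrite('pics/s5.png',h[:,:,::-1])
```

```text
[ 445.79404735 -365.77910467  191.06644288] [ 3.14088185e+00 -1.09899477e-04 -2.86984457e+00] 0.4952646483790674 [ 0.82175224  0.01886211 -0.28137246]
```

View pics/s5.png

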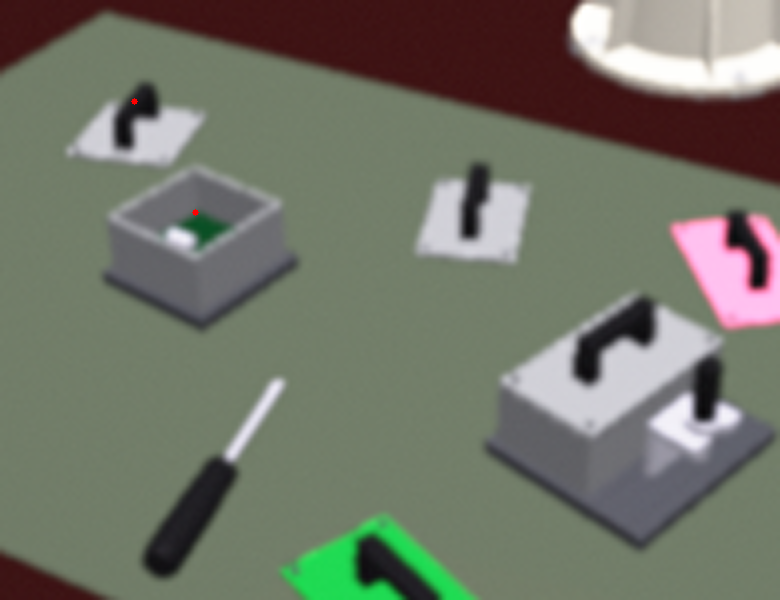

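The crop shows the long cover flush on its housing, the pin upright in the bracket, and the square cover's handle at the predicted spot (134,101). Grasping it.

Request:
send_rows:
  moves:
    - [[0,-0.0005,-0.02,0,0,0,0],[0,0,-0.04,0,0,0,0],[0,0,-0.04,0,0,0,0],[0,0,-0.03,0,0,0,0],[0,0,-0.014,0,0,0,0],[0,0,-0.01,0,0,0,0],[0,0,0,0,0,0,0],[0,0,0,0,0,0,-0.4],[0,0,0,0,0,0,-0.8],[0,0,0,0,0,0,-1]]

```text
clock: 15.0
eef_pos: [446.8, -367.5, 38.9]
tcp_rot: [-3.14, 0.002, -2.869]
contact_force: [-0.4, 1.9, 7.8]
opening: 0.169
grasp_force: 78.8
```

Request:
send_rows:
  moves:
    - [[0,0,0,0,0,0,-1],[0,0,0,0,0,0,-1],[0,0,0,0,0,0,-1]]

```text
clock: 15.3
eef_pos: [446.8, -367.4, 38.9]
tcp_rot: [-3.14, 0.002, -2.869]
contact_force: [-0.2, 1.7, 6.8]
opening: 0.169
grasp_force: 78.8
```

Request:
send_rows:
  moves:
    - [[0,0,0.01,0,0,0,-1],[0,0,0.03,0,0,0,-1],[0,0,0.03,0,0,0,-1],[0,0,0.02,0,0,0,-1],[0.02,0.025,0,0,0,-0.08,-1],[0.025,0.03,0,0,0,-0.08,-1],[0.025,0.03,0,0,0,-0.08,-1],[0.025,0.03,0,0,0,-0.08,-1],[0.025,0.03,0,0,0,-0.08,-1],[0.0248,0.0321,0,0,0,-0.01,-1]]

```text
clock: 16.3
eef_pos: [591.6, -188.6, 128.3]
tcp_rot: [-3.141, 0.001, 3.001]
contact_force: [-0.5, -0.1, -1.4]
opening: 0.169
grasp_force: 78.4
```

Request:
send_rows:
  moves:
    - [[0,0,-0.005,0,0,0,-1],[0,0,-0.01,0,0,0,-1],[0,0,0,0,0,0,-1],[0,0,0,0,0,0,-1]]

```text
clock: 16.7
eef_pos: [589.5, -190.6, 111.9]
tcp_rot: [3.142, -0.001, 3.003]
contact_force: [0.7, -0.6, -1.8]
opening: 0.17
grasp_force: 78.5
```

Run:
```python
from h import *
S=cam('scene');s=sense();print(s['eef_pos'],s['tcp_rot'],s['opening'],s['contact_force'])
h=cv2.resize(S['img'][140:230,140:240],(660,594),interpolation=cv2.INTER_CUBIC)
a=np.radians(-7.8);ux=np.array([np.cos(a),np.sin(a)]);uy=np.array([-ux[1],ux[0]])
e=s['eef_pos']
for c0,z,col in((np.array([590.3,-190]),62,(255,0,0)),(np.array([590.3,-190]),e[2]-37.5+12,(0,0,255))):
  for i in(-48,48):
    for j in(-48,48):
      p=(proj(S,[*(c0+ux*i+uy*j),z])[0]-[140,140]+.5)*6.6; cv2.circle(h,tuple(int(v) for v in p),3,col,-1)
cv2.imwrite('pics/s6.png',h[:,:,::-1])
```

```text
[ 589.90452518 -190.70531705  112.24946259] [-3.14154513e+00 -6.01361669e-04  3.00242550e+00] 0.17139846552301763 [-0.60583647 -0.19865297 -2.33870499]
```

View pics/s6.png

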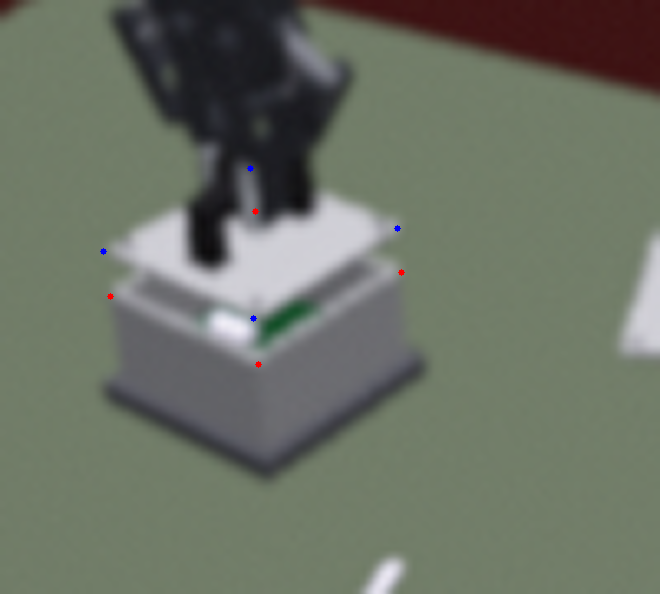

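The crop shows the cover squared directly above the square rim; both sit equally offset from their markers. Lowering.

Request:
send_rows:
  moves:
    - [[0,0,-0.005,0,0,0,-1],[0,0,-0.005,0,0,0,-1],[0,0,-0.003,0,0,0,-1],[0,0,-0.003,0,0,0,-1],[0,0,-0.002,0,0,0,-1],[0,0,-0.001,0,0,0,-1],[0,0,0,0,0,0,-1],[0,0,0,0,0,0,-1]]

```text
clock: 17.55
eef_pos: [590.8, -189.7, 93.4]
tcp_rot: [-3.142, 0.0, 3.004]
contact_force: [0.1, 0.4, -1.6]
opening: 0.171
grasp_force: 78.5
```

Request:
send_rows:
  moves:
    - [[0,0,-0.001,0,0,0,-1],[0,0,-0.001,0,0,0,-1],[0,0,0,0,0,0,-1],[0,0,0,0,0,0,-1]]

```text
clock: 17.95
eef_pos: [590.9, -189.7, 92.9]
tcp_rot: [-3.142, 0.001, 3.004]
contact_force: [-5.1, 1.9, 12.8]
opening: 0.171
grasp_force: 80.6
```

Request:
send_rows:
  moves:
    - [[0,0,0,0,0,0,-0.5],[0,0,0,0,0,0,0],[0,0,0,0,0,0,0],[0,0,0,0,0,0,0],[0,0,0.02,0,0,0,0],[0,0,0.04,0,0,0,0],[0,0,0.04,0,0,0,0],[-0.04,-0.02,0.02,0,0,0,0],[-0.04,-0.02,0.02,0,0,0,0],[-0.04,-0.02,0,0,0,0,0]]

```text
clock: 18.95
eef_pos: [470.8, -250.7, 233.9]
tcp_rot: [-3.14, 0.004, 3.005]
contact_force: [-0.1, -0.9, 0.7]
opening: 0.5
grasp_force: 0.0
```

Request:
send_rows:
  moves:
    - [[-0.04,-0.02,0,0,0,0,0],[0,0,0,0,0,0,0],[0,0,0,0,0,0,0],[0,0,0,0,0,0,0]]

```text
clock: 19.35
eef_pos: [431.5, -269.7, 231.4]
tcp_rot: [-3.142, 0.001, 3.004]
contact_force: [0.9, 0.3, 0.9]
opening: 0.503
grasp_force: 0.0
```

Run:
```python
from h import *
S=cam('scene');s=sense();print(s['clock'],s['eef_pos'],s['qvel'].round(3))
cv2.imwrite('pics/s7.png',cv2.resize(S['img'][140:290,140:335],(780,600),interpolation=cv2.INTER_CUBIC)[:,:,::-1])
```

```text
19.4 [ 431.67124385 -269.46641828  231.27003317] [ 0.008  0.004 -0.    -0.     0.001 -0.002]
```

View pics/s7.png

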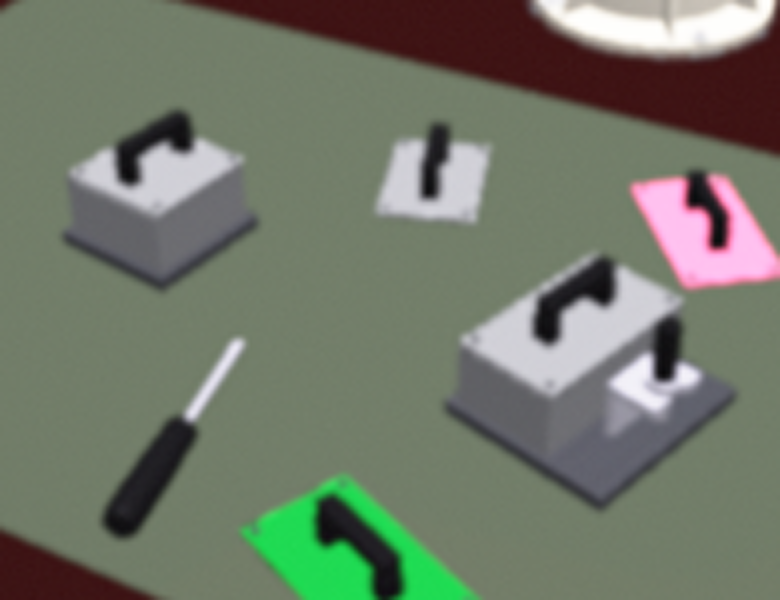

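Both covers are flush on their housings, at (155,175) and (570,320). The pin is upright in the notch at (668,350), and the spare cover and screwdriver are undisturbed. Handing in.

```bash
python3 -c "from rig import sign_off; print(sign_off())"
```

```text
the job is handed in; nothing more can be done
None
```

The job is handed in at about 19 s of the 72 s limit: the pin hangs upright in the notch, both housings are closed flush with their matching covers, and nothing else was touched; sign-off returned no verdict.

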